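# Clip the collet spanner back onto the tool stand's snap hook

## Task

The collet spanner with the ring eye is lying on the bench; clip it back onto the snap hook of the tool stand. Press the hook's sprung gate in with the eye itself, just above the hook's nose, until the eye has gone past it, seat the eye down behind the nose, give it a light tug back out of the hook (a few newtons) to feel that it has caught, then let the spanner hang there by its eye until it sways no more than gently. The little hook bends easily, so never press on it with more than about 20 N, keep the gripper itself off the stand, and leave the other things on the bench where they are.

Things in the scene. Friction and masses are not known exactly. Their poses are not given: they have to be found in the camera images.
- eye_spanner: Steel collet spanner, the only one with a ring eye; loose, lies flat, 0.11 kg, 155 mm long. Origin: middle of its underside. +x runs along it to the eye, z up at the start. Shank: flat bar 14 mm wide (y), 8 mm thick (z 0 to 8), straight from x = -40 to +52 mm, gripped across its width; open jaw (30 mm wide) at x = -40 to -76 mm. A grip at x about -20 mm leaves the gripper room before the hook.
- spanner_eye (a point): Centre of the spanner's ring eye, 65 mm from the spanner's origin along +x, 4 mm above its underside. The eye is a ring of 5 mm round steel in the spanner's xy plane: hole 15 mm, outside 25 mm.
- tool_stand: Fixed stand: dark foot 130 x 100 x 12 mm, 18 mm post 284 mm tall, 10 mm cross rod 252 mm above the bench in an aluminium clamp. Origin: on the bench below the rod's line (post 22 mm to its +y side). The rod points along the stand's -x and ends in a fork with a pin 65 to 135 mm from the origin: it is clamped anywhere in that span, not measured. A snap hook, mouth to -x, hangs on the pin.
- hook_swing (a point): Point on the stand 100 mm out along -x at pin height (252 mm), middle of the span in which the pin may lie; fixed to the stand, does not follow rod or hook. The hook, a closed loop of 6 mm round steel 26 mm wide (x), lies in the stand's xz plane (y = 0) and rocks on the pin by 0.04 rad each way: pushed, it gives way about 2 mm, then stands firm and its gate opens.
- gate_end (a point): Point on the stand (fixed like hook_swing) below it at 201.5 mm height: level of the nose, the upturned end of the hook's front limb, and of the lower end of the gate above it, a 5 mm brass bar hinged at 230 mm that opens only inward (+x), up to 0.52 rad, and springs shut; it takes 3 to 5 N near its lower end. Front of gate and nose: 13 mm to -x of the pin. 14 mm free between nose and back bar.
- gate_push (a point): Point on the stand (fixed likewise) at 205 mm: height for the level eye to push. Here its front rim goes under the gate's end and on to the hook's back bar; from there eased back 3 mm (2 to 6 will do) the eye goes straight down over the nose, the gate shuts above it, and at 190 mm it is caught. Much higher, the gate jams on the back bar too early; lower, the eye meets the nose.
- hook_bottom (a point): Point on the stand (fixed likewise) at 183 mm: inside of the hook's bottom bend, where the eye finally hangs. Let go after it is caught, the spanner tips down by itself and hangs with the eye's centre about 175 mm above the bench.
- sanding_block: Bystander: notched wooden sanding block 35 x 80 x 36 mm, origin at the centre of its underside. Leave it.
- plane_iron: Bystander: short dark plane iron with brass cap, 29 x 76 x 12 mm, origin at the centre of its underside. Leave it.
- plain_spanner: Bystander: plain flat spanner without an eye, 23 x 110 x 4 mm, origin at the centre of its underside. Leave it.

How it is judged (in metres and radians):
On the way, in this order (a step that is already met when the one before it is completed fails the run):
1. the spanner is lifted, its eye at the height of the hook (height (world z) of spanner_eye above 0.175 m and contact force between eye_spanner and tool_stand below 0.5 N), for 0.1 s.
2. the eye is pressed against the hook's gate (contact force between eye_spanner and tool_stand above 2 N and height (world z) of spanner_eye between 0.19 and 0.235 m and x of spanner_eye in the frame of tool_stand below -0.045 m and y of spanner_eye in the frame of tool_stand between -0.02 and 0.02 m), for 0.1 s.
3. the seated eye, lower than the nose's tip, is tugged against the hook while still held (contact force between eye_spanner and tool_stand above 2.5 N and contact force between the fingers and eye_spanner above 5 N and height (world z) of spanner_eye between 0.17 and 0.1955 m and x of spanner_eye in the frame of tool_stand between -0.17 and -0.045 m and y of spanner_eye in the frame of tool_stand between -0.015 and 0.015 m), for 0.05 s.
At the end, for the whole second after the job is handed in: The spanner hangs by its eye in the bottom bend of the snap hook: eye centre 165 to 184 mm above the bench and within 15 mm of the hook's plane, its middle hanging below 125 mm, swaying no more than gently (under 0.3 m/s) (height (world z) of spanner_eye between 0.165 and 0.184 m and height (world z) of eye_spanner below 0.125 m and x of spanner_eye in the frame of tool_stand between -0.16 and -0.045 m and y of spanner_eye in the frame of tool_stand between -0.015 and 0.015 m and linear speed of eye_spanner below 0.3 m/s); the robot touches nothing.
It fails at once if the held spanner presses on the hook or stand with more than 20 N (contact force between eye_spanner and tool_stand above 20 N and contact force between the fingers and eye_spanner above 5 N).
It fails at once if the robot itself touches the stand with more than 2 N (contact force between any of the fingers, the arm and tool_stand above 2 N).
It fails at once if the sanding block is moved by more than 20 mm (distance of sanding_block from where it was at the start of the episode above 0.02 m).
It fails at once if the plane iron is moved by more than 20 mm (distance of plane_iron from where it was at the start of the episode above 0.02 m).
It fails at once if the plain spanner is moved by more than 20 mm (distance of plain_spanner from where it was at the start of the episode above 0.02 m).
It also fails if it takes over 54 s, if anything falls off the work surface, if the arm or the gripper's body presses on something with over 40 N, if the wrist force passes 120 N, or if a joint passes its speed limit or range.

## Robot

A 6-joint arm with a two-finger parallel gripper is mounted at the origin on a cart in front of the work surface, level with it; the furniture and walls round the work are solid. World frame = base frame: x ahead of the robot, y to its left, z up, the work surface at z = 0. Lengths are in mm, angles in rad, forces in N, time in s.
With the tool pointing down it reaches from about 350 to 975 mm from the base axis. Payload 7.1 kg.
Tool frame: the origin (TCP) lies midway between the tips of the shut fingers; the grasp point (between the pads) lies pinch_z behind it (pinch_z is the distance from the TCP to the grasp point, in mm); z points along the fingers, y is the line along which they close (so a half turn about z gives the same grasp; the last joint's range is limited). The gripper opens to 88 mm and grips with 3 to 60 N. Pads are 20 mm wide; open, the fingers measure 115 mm over their backs; the gripper's body (75 mm by 178 mm) begins 61 mm behind the grasp point.
Start: joints at [-1.223, 0.423, 1.63, -0, 1.089, -0.019], TCP at [224.16, -583.401, 193.675] pointing down, gripper open.
Joint ranges: [-3, 3], [-0.9, 2.11], [0.09, 2.58], [-1.31, 4.45], [0.11, 2.69], [-2.54, 2.54]. Speed limits (rad/s): [2.39, 2.39, 3.01, 3.14, 3.14, 3.14].

## Interface

Orientations are given as a rotation vector (axis times angle).
In Python, from workcell import get_obs, get_image, close_job, pinch_z gives the robot as it stands.
- The arm moves only by the tool jog_arm, never from a script. Its argument "commands" is a list of rows, each a list of 3 entries, a list of its own where there are three numbers: the gripper command: -1 is shut, 1 is fully open, values between are in proportion, then the shift along the tool's x, y, z as a fraction of full scale, then the turn, a rotation vector about the tool's x, y, z as a fraction of full scale. In form: [[gripper, [tx, ty, tz], [rx, ry, rz]], ...]. A call has 1 to 10 rows; each row shifts and turns the commanded pose from where the row before left it, along the tool's axes as they then stand; what a row does not reach is not made up. Full scale, the value 1, is 0.1 m for a shift and 45 degrees for a turn. A row lasts 1/10 s, in which the tool goes at most 50 mm and 8.59 degrees, less where a joint would pass 70% of its speed; a pose out of reach is approached as far as the arm can. A call with a number of a shift or a turn outside -1 to 1 is refused whole. A call with a gripper value outside its range is refused whole. The fingers move at their own pace and stop on an object; the grip force is fixed at half the most. Time passes only in rows, so rows that do not move let the fingers close. It gives the time, the measured TCP pose, the force, the opening and the grip force at its end, in the units of the state.
- get_obs(): the state, without advancing time (a new reading comes with each control period).
- get_image(name): name is "side" or "top" or "wrist"; returns a dict with "image" (400x640x3 uint8, blue, green, red), "z_map" (400x640 float32, mm along the optical axis (not along the pixel's ray), 0 where there is no reading), "intrinsics" (3x3 intrinsics, pixels), "eye" and "orientation" of the camera in the world; the wrist camera has in their place "mount" (4x4, takes a point from camera to tool coordinates, whose origin is the TCP and whose axes are the flange's). Camera axes: x right, y down, z forward; pixel columns grow to the right and rows downward; lengths in mm; the calibration is good to about 2 mm. The wrist camera is an equidistant fisheye: a pixel r from the principal point sees the ray r / f radians off the axis. A picture is of the moment at which its call begins: read the wrist's pose just before it.
- close_job(): hands the job in; it is judged then, once.
The state is a dict: "t": time; "qpos": joint angles; "qvel": joint speeds; "joint_torque": joint torques, N m; "ee_pos": TCP position; "orientation": TCP orientation; "ft_force": force on the tool from outside, world axes, zero at the start; "moment": the same for the moment, N m; "width": finger opening in mm; "grasp_force": force on a finger pad.
Only numpy, scipy, OpenCV 4.12 (cv2) and the standard library are available. Lean on these libraries where they do the work, as an engineer would, in place of code of your own. Each camera call takes 0.05 s, during which the arm holds its last target. There are 200 camera calls.

## Working session

There is one attempt and no reset: what is moved stays moved. The work goes in short steps, Python scripts to look and compute and a tool call to move; the robot and the scene stay as the last step left them, time stands still between calls to the robot, and variables do not carry over. Pictures are saved under pics/ and viewed, at most 10 in all, crops included, and the job is handed in when it is done.

Besides the shell and the picture viewer there is one more tool, called after "Emit:" as name([rows], argument=value, ...), one row to a line, values as JSON. jog_arm: Moves the arm, as the interface text tells. Its arguments: {"type":"object","properties":{"commands":{"type":"array","items":{"type":"array"}}},"required":["commands"]}

```bash
mkdir -p pics
cat > h.py <<'E'
import numpy as np, cv2
from scipy.spatial.transform import Rotation as R
from workcell import get_obs, get_image, close_job, pinch_z
E
python3 - <<'E'
from h import *
o=get_obs(); print(o, pinch_z)
for n in("side","top"):
    d=get_image(n); cv2.imwrite(f"pics/{n}0.png",d["image"]); np.savez(f"{n}0.npz",**d)
    print(n,d["intrinsics"],d["eye"],d["orientation"])
E
```

```text
{'t': 0.0, 'qpos': array([-1.22304575e+00,  4.23844225e-01,  1.63069349e+00, -1.72089429e-05,
        1.08860485e+00, -1.90212202e-02]), 'qvel': array([ 0.00061449,  0.00112136, -0.00059679, -0.00088977, -0.00092608,
       -0.00082816]), 'joint_torque': array([-4.06301378e-04, -5.44633055e+01, -2.73667216e+01,  6.42993045e-02,
        2.26776511e-02, -9.77699688e-05]), 'ee_pos': array([ 223.92676667, -582.85630976,  192.89825383]), 'orientation': array([-3.08741079e+00, -5.72633964e-01,  4.21775147e-04]), 'ft_force': array([ 0.37279591, -0.09003213,  0.81519189]), 'moment': array([ 0.01317122, -0.00061145,  0.03535493]), 'grasp_force': 0.0, 'width': 88.00448643437252} 18.700000000000003
side [[369.99917718   0.         319.86650101]
 [  0.         369.99917718 199.83018397]
 [  0.           0.           1.        ]] [499.89181966 579.03089037 766.30602244] [-0.21291648  2.78854317 -1.30667026]
top [[425.88842434   0.         319.15640693]
 [  0.         425.88842434 199.31183638]
 [  0.           0.           1.        ]] [ 554.35469404 -159.26359498 1028.4092547 ] [-2.20297329  2.16134212 -0.04425197]
```

View pics/side0.png

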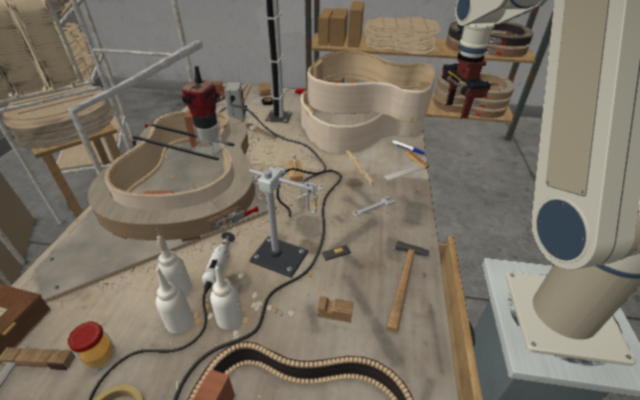

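View pics/top0.png

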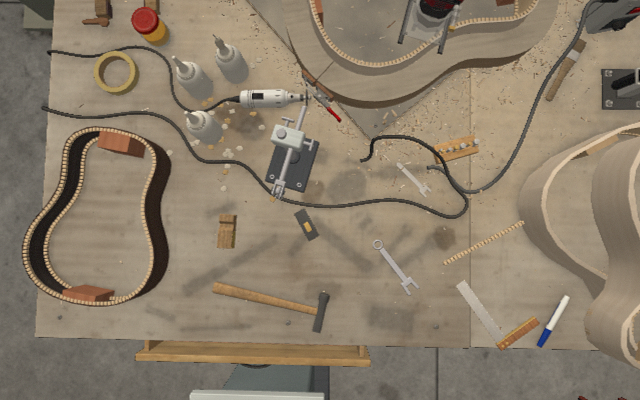

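The side view shows the stand at about (280,225) with its hook at about (312,195), and the eye spanner at (374,207). In the top view the eye is at (378,244) and the jaw at (409,288). The rod runs from (303,105) to the pin at (279,190), mouth toward the robot. Next I'll turn these pixels into positions and crop the hook.

```bash
cat >> h.py <<'E'
def ray(d,u,v):
    K=d["intrinsics"];Rm=R.from_rotvec(d["orientation"]).as_matrix()
    return d["eye"], Rm@np.array([(u-K[0,2])/K[0,0],(v-K[1,2])/K[1,1],1.])
def atz(d,u,v,z):
    e,r=ray(d,u,v); return e+r*(z-e[2])/r[2]
def cloud(d):
    v,u=np.mgrid[:400,:640]; K=d["intrinsics"];z=d["z_map"]
    p=np.stack([(u-K[0,2])/K[0,0]*z,(v-K[1,2])/K[1,1]*z,z],-1)
    return p@R.from_rotvec(d["orientation"]).as_matrix().T+d["eye"]
E
python3 - <<'E'
from h import *
t=dict(np.load("top0.npz"));s=dict(np.load("side0.npz"))
P=cloud(t);Q=cloud(s)
# spanner in top by height
m=np.zeros((400,640),bool);m[235:298,368:420]=1
m&=(P[...,2]>3)&(P[...,2]<15); q=P[m]; print("spanner px",m.sum(),np.median(q[:,2]),np.median(P[235:298,368:420,2]))
for n,u,v in(("eye",378,244),("jaw",409,288),("mid",394,266)): print(n,atz(t,u,v,4),P[v,u])
# rod
for nm,C in(("top",P),("side",Q)):
    m=(C[...,2]>240)&(C[...,2]<262)&(np.abs(C[...,0]-600)<250)&(np.abs(C[...,1]+80)<200)
    q=C[m][:, :3]; print(nm,len(q)); 
    c=q[:,:2].mean(0);w=np.linalg.svd(q[:,:2]-c)[2][0];print(c,w,np.ptp((q[:,:2]-c)@w),q[q[:,0].argmin()],q[q[:,0].argmax()])
    m=(C[...,2]>9)&(C[...,2]<15)&(np.abs(C[...,0]-600)<150)&(np.abs(C[...,1]+80)<120); print(C[m].mean(0),m.sum())
    m8=m.astype(np.uint8);k,l,st,ce=cv2.connectedComponentsWithStats(m8);i=1+st[1:,4].argmax();b=C[l==i][:,:2].astype(np.float32);print("foot",cv2.minAreaRect(b),st[i])
I=cv2.hconcat([cv2.resize(t["image"][95:215,250:350],None,fx=4,fy=4,interpolation=2),cv2.resize(s["image"][150:270,240:340],None,fx=4,fy=4,interpolation=2)])
cv2.imwrite("pics/c1.png",I)
E
```

```text
spanner px 968 4.948569394038827 1.6887372354970012
eye [ 510.60029065 -282.19365421    4.        ] [ 5.10447631e+02 -2.82622558e+02  4.25828993e-01]
jaw [ 408.2178472  -356.71280779    4.        ] [ 408.25846674 -356.65792569    4.2847402 ]
mid [ 459.2456556  -320.77693459    4.        ] [ 459.68252633 -320.03504453    8.70548776]
top 651
[686.35935934 -90.33999182] [-0.96661092  0.25624857] 174.46864471527442 [602.76809592 -73.26505289 258.41511814] [ 771.60911864 -111.23988323  256.19853008]
[660.31189161 -79.6905212   12.15351188] 1527
foot ((695.9558715820312, -93.55325317382812), (54.08769989013672, 122.27796173095703), 73.89086151123047) [285 143  34  50 704]
side 528
[680.27614385 -77.70471837] [-0.98733309  0.15866121] 172.45207993695055 [601.11602993 -70.92722789 249.60766628] [ 769.18559838 -109.81672882  250.06113674]
[675.91962206 -67.18630287  11.79282434] 1088
foot ((698.8151245117188, -70.09877014160156), (101.56664276123047, 118.96797180175781), 74.70999145507812) [259 240  49  36 926]
```

View pics/c1.png

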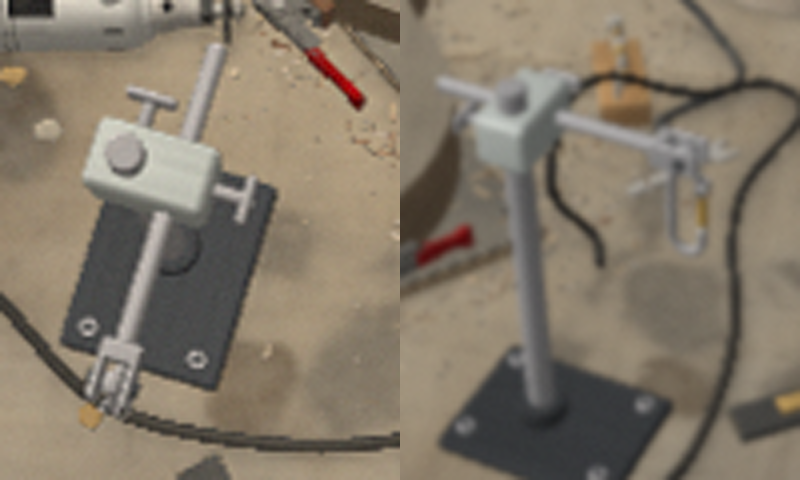

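The crop shows the rod with its clamp, the fork at its end near full-image pixel (278,190), and the brass gate in the side view near (315,203). I'll move above the spanner and check its pose with the wrist camera.

Emit:
jog_arm([
  [1,[0.366,-0.195,0],[0,0,0]],
  [1,[0.366,-0.195,0],[0,0,0]],
  [1,[0.366,-0.195,0],[0,0,0]],
  [1,[0.366,-0.195,0],[0,0,0]],
  [1,[0.366,-0.195,0],[0,0,0]],
  [1,[0.366,-0.195,0],[0,0,0]],
  [1,[0.366,-0.195,0],[0,0,0]],
  [1,[0.366,-0.195,0],[0,0,-0.167]],
  [1,[0,0,0],[0,0,-0.167]],
  [1,[0,0,0],[0,0,0]],
])

```text
t: 1.1
ee_pos: [442.0, -331.6, 193.3]
orientation: [-2.985, -0.977, 0.001]
ft_force: [0.4, -0.2, -0.1]
width: 87.7
grasp_force: 0.0
```

```bash
cat >> h.py <<'E'
def snap(f):
    o=get_obs(); d=get_image("wrist"); d["ee"]=o["ee_pos"]; d["ori"]=o["orientation"]
    np.savez(f+".npz",**d); cv2.imwrite("pics/"+f+".png",d["image"]); return d
def wT(d):
    T=np.eye(4);T[:3,:3]=R.from_rotvec(d["ori"]).as_matrix();T[:3,3]=d["ee"]; return T@d["mount"]
def wray(d,u,v):
    K=d["intrinsics"];x=(u-K[0,2])/K[0,0];y=(v-K[1,2])/K[1,1];r=np.hypot(x,y)+1e-9
    T=wT(d); return T[:3,3],T[:3,:3]@np.array([x/r*np.sin(r),y/r*np.sin(r),np.cos(r)])
def wz(d,u,v,z):
    e,r=wray(d,u,v); return e+r*(z-e[2])/r[2]
def wproj(d,p):
    q=np.linalg.inv(wT(d))@np.append(p,1);a=np.arctan2(np.hypot(q[0],q[1]),q[2]);n=np.hypot(q[0],q[1])
    return d["intrinsics"][:2,2]+np.array([d["intrinsics"][0,0],d["intrinsics"][1,1]])*a*q[:2]/n
def wcloud(d):
    K=d["intrinsics"];v,u=np.mgrid[:400,:640];x=(u-K[0,2])/K[0,0];y=(v-K[1,2])/K[1,1];r=np.hypot(x,y)+1e-9
    z=d["z_map"];t=np.tan(np.minimum(r,1.5));p=np.stack([x/r*t*z,y/r*t*z,z,np.ones_like(z)],-1)
    return (p@wT(d).T)[...,:3]
def tri(rays):
    A=0;b=0
    for e,r in rays:
        r=r/np.linalg.norm(r);M=np.eye(3)-np.outer(r,r);A=A+M;b=b+M@e
    return np.linalg.solve(A,b)
def yaw(o): x=R.from_rotvec(o).as_matrix()[:,0]; return np.degrees(np.arctan2(x[1],x[0]))
E
python3 - <<'E'
from h import *
d=snap("w1"); print(d["ee"],yaw(d["ori"]),d["mount"],d["intrinsics"],get_obs()["ft_force"])
print(wproj(d,np.array([510.6,-282.2,4])))
E
```

```text
[ 442.04907457 -331.61102214  193.34368165] 36.253409908111244 [[ 5.68574390e-04 -9.66402729e-01 -2.57031987e-01  6.95538005e+01]
 [ 9.99998596e-01  9.54669480e-04 -1.37734452e-03 -1.29550454e-01]
 [ 1.57645010e-03 -2.57030843e-01  9.66401915e-01 -1.90516437e+02]
 [ 0.00000000e+00  0.00000000e+00  0.00000000e+00  1.00000000e+00]] [[309.70691629   0.         322.94194395]
 [  0.         309.70691629 202.90439937]
 [  0.           0.           1.        ]] [-0.31789589  0.0029653   0.8173461 ]
[324.22883561 110.17499917]
```

View pics/w1.png

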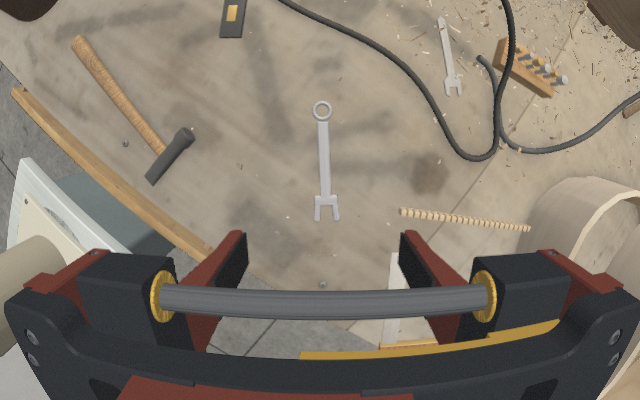

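The wrist view shows the eye at (322,111), the jaw centre at about (327,208) and the shank centreline running from (323,125) to (325,193), close to the prediction.

Run:
```python
from h import *
d=dict(np.load("w1.npz"));t=dict(np.load("top0.npz"))
e=wz(d,322,111,4);a=wz(d,323,128,8);b=wz(d,325.3,190,8);print(e,a,b,np.degrees(np.arctan2(*(a-b)[[1,0]])),np.degrees(np.arctan2(*(e-b)[[1,0]])))
P=wcloud(d);g=P[...,2];print([round(float(g[v,324]),1) for v in(140,160,180)],[round(float(g[v,300]),1) for v in(140,160,180)])
print("tri eye",tri([wray(d,322,111),ray(t,378,244)]))
# shank pixels
m=np.zeros((400,640),bool);m[125:195,310:340]=1;m&=(P[...,2]>5)&(P[...,2]<12);q=P[m][:,:2];c=q.mean(0);w=np.linalg.svd(q-c,full_matrices=False)[2][0];print(m.sum(),c,np.degrees(np.arctan2(w[1],w[0])))
u=e[:2]-c;print(u,np.linalg.norm(u))
```

```text
[ 508.18811522 -280.6272042     4.        ] [ 492.15572382 -293.90902921    8.        ] [ 432.12740154 -341.53050803    8.        ] 38.42555992639782 38.68493951635913
[7.4, 7.9, 6.8] [-0.2, 0.2, -0.4]
tri eye [ 509.41418189 -281.29774233    6.36567347]
792 [ 461.87105106 -317.45971343] -140.82149153629513
[46.31706416 36.83250923] 59.176888808834434
```

Emit:
jog_arm([
  [1,[-0.011,0.023,0.3],[0,0,-0.054]],
  [1,[0,0,0.4],[0,0,0]],
  [1,[0,0,0.4],[0,0,0]],
  [0,[0,0,0.4],[0,0,0]],
  [-0.3,[0,0,0.25],[0,0,0]],
  [-0.3,[0,0,0.13],[0,0,0]],
  [-0.3,[0,0,0.03],[0,0,0]],
  [-0.3,[0,0,0],[0,0,0]],
])

```text
t: 1.95
ee_pos: [442.1, -335.9, 3.0]
orientation: [2.967, 1.032, 0.0]
ft_force: [-0.1, 0.0, 1.2]
width: 51.3
grasp_force: 0.0
```

Emit:
jog_arm([
  [-1,[0,0,0],[0,0,0]],
  [-1,[0,0,0],[0,0,0]],
  [-1,[0,0,0],[0,0,0]],
  [-1,[0,0,0],[0,0,0]],
  [-1,[0,0,0],[0,0,0]],
  [-1,[0,0,0],[0,0,0]],
])

```text
t: 2.55
ee_pos: [442.1, -335.3, 2.8]
orientation: [2.966, 1.035, 0.0]
ft_force: [-0.2, -0.5, 0.5]
width: 3.0
grasp_force: 0.0
```

Width 3 mm with no force means the fingers aren't holding the 14 mm shank, so I'll look.

Run:
```python
from h import *
d=snap("w2"); o=get_obs();print(o["width"],o["grasp_force"])
t=get_image("top");np.savez("top1.npz",**t)
I=np.vstack([cv2.resize(d["image"][80:380,120:520],(600,450)),])
J=cv2.resize(t["image"][225:300,350:430],(200,188)); I=np.hstack([I,cv2.copyMakeBorder(J,0,450-188,0,0,0)])
cv2.imwrite("pics/c2.png",I)
```

```text
1.0535830164740265 0.0
```

View pics/c2.png

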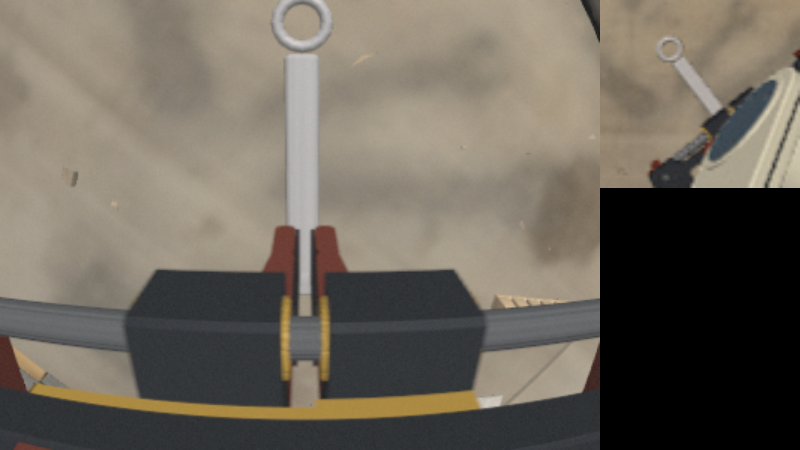

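The picture shows the eye and shank undisturbed, with the finger tips at about (285,230) and (330,230) in the crop and apparently resting above the shank rather than beside it. I'll check the heights in the depth map.

Run:
```python
from h import *
d=dict(np.load("w2.npz"));P=wcloud(d);print(d["ee"])
f=lambda x,y:(int(120+x/1.5),int(80+y/1.5))
for x,y in[(302,100),(302,200),(302,260),(305,285),(306,305),(280,226),(280,235),(330,235),(330,226),(295,245),(316,245),(250,200),(280,250)]:
    u,v=f(x,y);print((x,y),P[v,u].round(1), d["image"][v,u])
print(P[228:245:2,313:334:2,2].round(0).astype(int))
e=wz(d,120+302/1.5,80+22/1.5,4);print(e)
print(wproj(d,d["ee"]))
```

```text
[ 442.0919113  -335.28756454    2.82636595]
(302, 100) [ 484.4 -299.6    6.7] [180 181 183]
(302, 200) [ 451.6 -325.7    6.9] [174 178 179]
(302, 260) [ 430.2 -342.6    7.3] [172 173 176]
(305, 285) [ 420.9 -351.7    6.8] [171 173 175]
(306, 305) [ 410.  -361.2   -0.8] [132 150 162]
(280, 226) [ 444.6 -320.8   31.6] [104 117 140]
(280, 235) [ 445.4 -320.9   42.5] [ 56  65 112]
(330, 235) [ 455.8 -335.5   40. ] [ 53  61 110]
(330, 226) [ 456.5 -335.4   32.3] [106 120 141]
(295, 245) [ 448.  -325.7   49.6] [45 48 81]
(316, 245) [ 452.5 -331.    50.2] [50 54 85]
(250, 200) [ 435.8 -308.9    0.8] [135 152 162]
(280, 250) [ 445.2 -321.8   54.1] [ 51  60 108]
[[ 7  7  7  7  7  8  7  6  7  6 -2]
 [32 32  7  6  7  7  8  8  8 32 32]
 [33 34  7  8  8  7  9  7  7 35 34]
 [38 37  9 33  7  8  9 33  8 38 39]
 [42 41 37 37  7  7  8 38 37 41 42]
 [44 43 40 40  8  7  8 40 40 43 43]
 [48 46 43 43  6  7  7 42 43 46 47]
 [49 48 45 45  6  7  8 44 43 50 48]
 [51 51 47 48  7  8  7 47 48 52 51]]
[ 508.97748753 -280.3089445     4.        ]
[323.56861772 230.83478339]
```

Run:
```python
from h import *
s=get_image("side");np.savez("side1.npz",**s)
cv2.imwrite("pics/c3.png",cv2.resize(s["image"][120:240,310:450],None,fx=5,fy=5,interpolation=2))
for z in(2.8,8,20,32):
    K=s["intrinsics"];p=R.from_rotvec(s["orientation"]).inv().apply(np.array([442.1,-335.3,z])-s["eye"]);print(z,((K[:2,:2]@p[:2])/p[2]+K[:2,2]-[310,120])*5)
```

```text
2.8 [340.44088524 421.14419484]
8 [341.33927843 414.91719414]
20 [343.43206183 400.41155899]
32 [345.55259036 385.71361506]
```

View pics/c3.png

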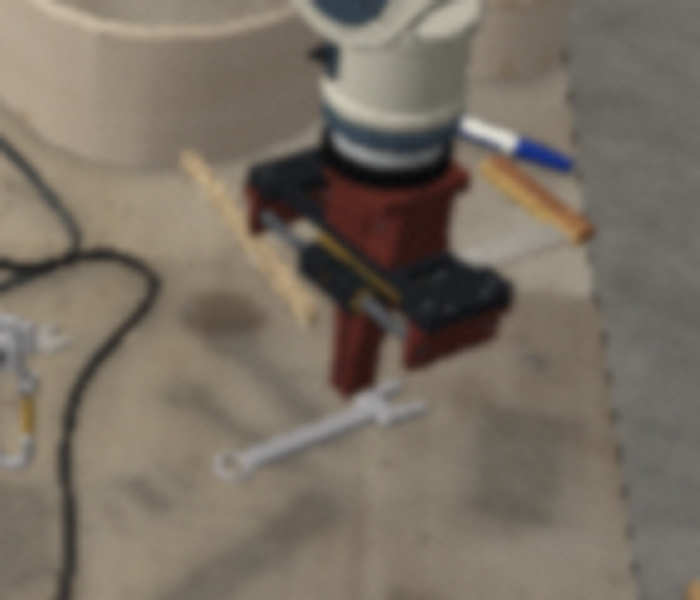

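The side view shows the finger tips at about (345,393) in the crop. That is roughly 26–28 mm above the reported TCP and clear above the shank, which agrees with the wrist depth of about z = 31. So the real tips sit some 27 mm behind the nominal TCP. I'll open, go lower in checked steps and grip.

Emit:
jog_arm([
  [0,[0,0,0],[0,0,0]],
  [0,[0,0,0],[0,0,0]],
  [0,[0,0,0],[0,0,0]],
  [0,[0,0,0],[0,0,0]],
  [0,[0,0,0.1],[0,0,0]],
  [0,[0,0,0.08],[0,0,0]],
  [0,[0,0,0],[0,0,0]],
])

```text
t: 3.4
ee_pos: [441.0, -334.5, -16.9]
orientation: [-2.964, -1.034, 0.002]
ft_force: [0.0, -0.6, -0.1]
width: 43.8
grasp_force: 0.0
```

Run:
```python
from h import *
d=snap("w3");P=wcloud(d);o=get_obs();print(o["ee_pos"],o["width"],o["ft_force"])
T=R.from_rotvec(d["ori"]).as_matrix();L=(P-d["ee"])@T
m=(L[...,2]<-12)&(L[...,2]>-60)&(np.abs(L[...,1])<60)&(L[...,0]>-5)&(L[...,0]<25)
for sgn in(-1,1):
    q=L[m&(np.sign(L[...,1])==sgn)];i=q[:,2].argsort()[::-1][:8];print(q[i].round(1))
```

```text
[ 441.32203241 -334.74704491  -16.37484258] 43.759943135441276 [-0.2977913  -0.81443337 -0.54912404]
[[ 23.1 -51.8 -14. ]
 [  4.5 -17.3 -14.4]
 [ 13.3 -26.2 -14.5]
 [  8.8 -38.7 -14.5]
 [ 22.7 -20.4 -14.5]
 [ 20.2 -44.9 -14.5]
 [ 11.5 -27.5 -14.5]
 [ -0.7 -11.3 -14.6]]
[[ 18.4  37.5 -14.4]
 [ -0.7  12.5 -14.4]
 [ 10.3  12.9 -14.4]
 [  7.5  44.4 -14.5]
 [ -0.4  45.  -14.5]
 [ -4.   55.8 -14.6]
 [ 22.8  56.  -14.6]
 [ 15.3  28.4 -14.7]]
```

Emit:
jog_arm([
  [0,[0,0,0.04],[0,0,0]],
  [0,[0,0,0.03],[0,0,0]],
  [0,[0,0,0.01],[0,0,0]],
  [0,[0,0,0],[0,0,0]],
])

```text
t: 3.85
ee_pos: [442.0, -335.2, -23.5]
orientation: [-2.966, -1.035, 0.0]
ft_force: [0.0, 0.0, 0.1]
width: 44.0
grasp_force: 0.0
```

Emit:
jog_arm([
  [-1,[0,0,0],[0,0,0]],
  [-1,[0,0,0],[0,0,0]],
  [-1,[0,0,0],[0,0,0]],
  [-1,[0,0,0],[0,0,0]],
])

```text
t: 4.25
ee_pos: [442.0, -335.3, -23.2]
orientation: [2.966, 1.035, 0.0]
ft_force: [-1.5, 2.4, 0.0]
width: 15.4
grasp_force: 0.3
```

Emit:
jog_arm([
  [-1,[0,0,0],[0,0,0]],
  [-1,[0,0,0],[0,0,0]],
  [-1,[0,0,0],[0,0,0]],
])

```text
t: 4.55
ee_pos: [442.0, -335.2, -23.3]
orientation: [-2.966, -1.035, 0.0]
ft_force: [-0.3, -0.2, 1.6]
width: 13.2
grasp_force: 30.0
```

Gripped, at 13.2 mm and 30 N. Lifting.

Emit:
jog_arm([
  [-1,[0,0,-0.05],[0,0,0]],
  [-1,[0,0,-0.15],[0,0,0]],
  [-1,[0,0,-0.3],[0,0,0]],
  [-1,[0,0,-0.3],[0,0,0]],
  [-1,[0,0,-0.3],[0,0,0]],
  [-1,[0,0,-0.3],[0,0,0]],
  [-1,[0,0,-0.3],[0,0,0]],
  [-1,[0,0,-0.3],[0,0,0]],
  [-1,[0,0,0],[0,0,0]],
])

```text
t: 5.45
ee_pos: [444.2, -337.0, 181.9]
orientation: [2.959, 1.033, 0.007]
ft_force: [-0.3, -0.4, -0.6]
width: 13.2
grasp_force: 30.0
```

Run:
```python
from h import *
o=get_obs();print(o["ee_pos"],yaw(o["orientation"]),o["width"],o["grasp_force"])
t=dict(np.load("top0.npz"));s=dict(np.load("side0.npz"))
# rod axis line in top at z=252, crop clicks
px=lambda x,y:(250+x/4-.4,95+y/4-.4)
for x,y in[(215,55),(196,125),(152,235),(128,320),(113,383)]: print(atz(t,*px(x,y),252).round(1))
a=atz(t,*px(214,60),252);b=atz(t,*px(128,325),252);w=(b-a)/np.linalg.norm(b-a);print("yaw -x",np.degrees(np.arctan2(w[1],w[0])))
# foot corners top z=12
for x,y in[(62,343),(217,390),(275,187)]: print("foot",atz(t,*px(x,y),12).round(1))
P=cloud(t);Q=cloud(s)
sx=lambda x,y:(240+(x-400)/4-.4,150+y/4-.4)
# hook in side: intersect with vertical plane through rod
n=np.array([-w[1],w[0],0])
for nm,x,y in[("pin",680,155),("gate mid",702,212),("bottom",686,250),("back",670,212),("front low",705,240)]:
    e,r=ray(s,*sx(x,y));k=n@(a-e)/(n@r);print(nm,(e+r*k).round(1))
```

```text
[ 444.20827819 -337.00045727  181.86753692] 38.47575528016065 13.187614958139477 29.997465312480927
[ 768.4 -111.7  252. ]
[ 735.5 -103.7  252. ]
[683.9 -84.5 252. ]
[644.4 -74.5 252. ]
[615.3 -68.3 252. ]
yaw -x 163.4607711930454
foot [657.7  -8.9  12. ]
foot [ 631.1 -102.7   12. ]
foot [ 754.4 -135.    12. ]
pin [615.  -66.5 253.2]
gate mid [601.8 -62.5 216.3]
bottom [611.9 -65.5 183. ]
back [621.6 -68.4 208.7]
front low [599.9 -62.  195.6]
```

Emit:
jog_arm([
  [-1,[0.12,-0.15,0],[0,0,0]],
  [-1,[0.245,-0.314,0],[0,0,0]],
  [-1,[0.245,-0.314,0],[0,0,0]],
  [-1,[0.245,-0.314,0],[0,0,0]],
  [-1,[0.245,-0.314,0],[0,0,0]],
  [-1,[0.245,-0.314,0],[0,0,0]],
  [-1,[0.245,-0.314,0],[0,0,0]],
  [-1,[0.245,-0.314,0],[0,0,0]],
  [-1,[0.125,-0.164,0],[0,0,0]],
])

```text
t: 6.35
ee_pos: [436.7, -13.5, 175.4]
orientation: [-2.963, -1.037, 0.005]
ft_force: [-0.3, -0.5, -1.0]
width: 12.8
grasp_force: 30.0
```

Emit:
jog_arm([
  [-1,[0,0,0],[0,0,0.1]],
  [-1,[0,0,0],[0,0,0.16]],
  [-1,[0,0,0],[0,0,0.16]],
  [-1,[0,0,0],[0,0,0.16]],
  [-1,[0,0,0],[0,0,0.16]],
  [-1,[0,0,0],[0,0,0.16]],
  [-1,[0,0,0],[0,0,0.16]],
  [-1,[0,0,0],[0,0,0.14]],
  [-1,[0,0,0],[0,0,0]],
  [-1,[0,0,0],[0,0,0]],
])

```text
t: 7.35
ee_pos: [437.9, -16.2, 175.9]
orientation: [3.113, -0.419, -0.003]
ft_force: [-0.9, 0.3, -1.0]
width: 13.2
grasp_force: 30.0
```

Run:
```python
from h import *
o=get_obs();print(o["t"],o["ee_pos"],yaw(o["orientation"]),o["width"],o["grasp_force"],o["ft_force"])
d=snap("w4"); cv2.imwrite("pics/w4b.png",cv2.resize(d["image"][0:260,200:500],(690,598),interpolation=2))
s=get_image("side");np.savez("side4.npz",**s);t=get_image("top");np.savez("top4.npz",**t)
```

```text
7.35 [437.93600613 -16.1672757  175.85779069] -15.335158100579411 13.212098542369203 29.997562766075134 [-0.90032091  0.2910901  -0.96858736]
```

View pics/w4b.png

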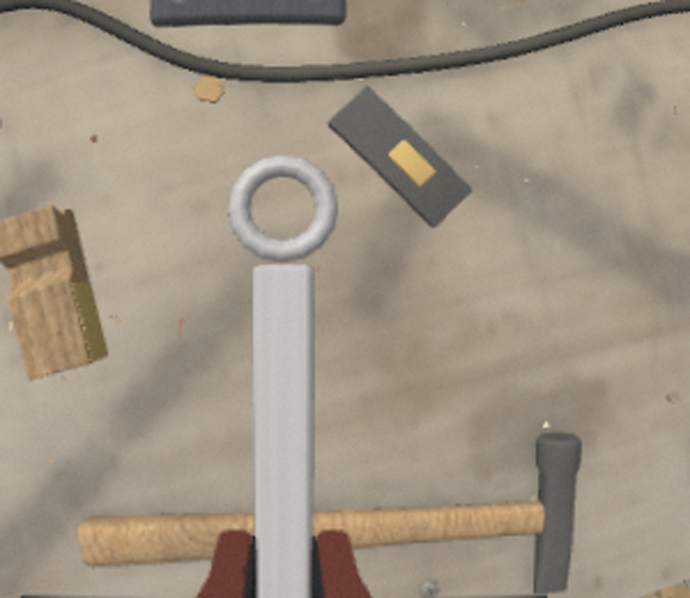

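The eye is held level and straight ahead at crop (283,207); the hook lies beyond the wrist view's upper edge. So I'll compare eye and hook in the side and top cameras, where calibration bias cancels.

Run:
```python
from h import *
s=dict(np.load("side4.npz"));t=dict(np.load("top4.npz"));d=dict(np.load("w4.npz"))
P=wcloud(d);f=lambda x,y:(int(200+x/2.3),int(y/2.3))
for x,y in[(283,165),(240,207),(327,207),(283,250),(283,290),(283,400),(283,550)]:
    u,v=f(x,y);print((x,y),P[v,u].round(1))
e=wz(d,200+283/2.3,207/2.3,205);print("eye@205",e, (R.from_rotvec(d["ori"]).as_matrix().T@(e-d["ee"])).round(1))
K=s["intrinsics"];p=lambda c,X:(lambda q:(c["intrinsics"][:2,:2]@q[:2])/q[2]+c["intrinsics"][:2,2])(R.from_rotvec(c["orientation"]).inv().apply(X-c["eye"]))
print("side",p(s,e),"top",p(t,e))
cv2.imwrite("pics/c5.png",cv2.hconcat([cv2.resize(t["image"][150:250,240:340],(400,400),interpolation=2),cv2.resize(s["image"][170:270,285:385],(400,400),interpolation=2)]))
```

```text
(283, 165) [531.  -41.9 204.6]
(240, 207) [524.  -29.8 203.7]
(327, 207) [518.7 -48.6 205.1]
(283, 250) [512.2 -36.7 203.6]
(283, 290) [503.1 -34.2 205.3]
(283, 400) [479.5 -27.8 206.5]
(283, 550) [444.  -18.  206.6]
eye@205 [521.23260782 -39.20398545 205.        ] [ 86.4   0.2 -29.3]
side [348.8582845  216.70696204] top [264.37654648 240.60816875]
```

View pics/c5.png

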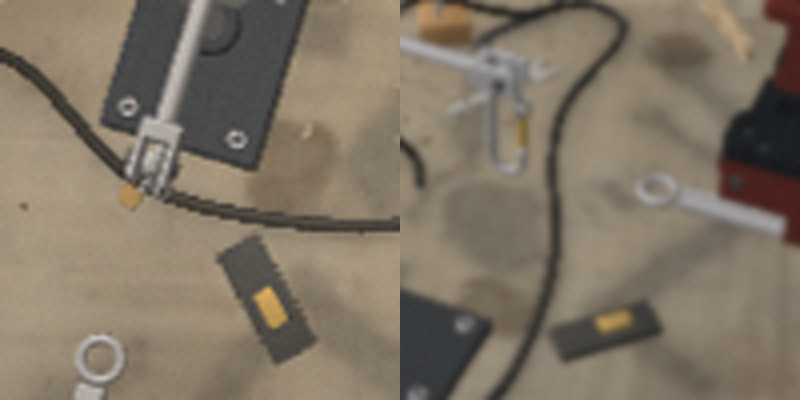

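The top crop shows the eye at (99,358) and the fork at about (152,162). The side crop shows the eye at (656,189) and the hook loop with its brass gate at about (521,133), bottom at (508,170). Both agree with the wrist estimate to within about 1.5 px. Next I'll fit the rod line.

Run:
```python
from h import *
s=dict(np.load("side4.npz"));t=dict(np.load("top4.npz"))
print("eye tri",tri([ray(s,348.6,216.9),ray(t,264.4,239.2)]))
res=[]
P=cloud(t); 
y0=lambda x:-67-(x-615)*.285
m=(P[...,2]>246)&(P[...,2]<264)&(P[...,0]>590)&(P[...,0]<790)&(abs(P[...,1]-y0(P[...,0]))<14)
m&=((P[...,0]<655)&(P[...,0]>628))|(P[...,0]>728)
# rows: mean column
v,u=np.nonzero(m); pts=[]
for r in np.unique(v):
    c=u[v==r]; pts.append(atz(t,c.mean(),r,252)[:2])
pts=np.array(pts);k=np.polyfit(pts[:,0],pts[:,1],1)
for _ in range(4):
    e=pts[:,1]-np.polyval(k,pts[:,0]);g=abs(e)<2;k=np.polyfit(pts[g,0],pts[g,1],1)
print(len(pts),g.sum(),np.degrees(np.arctan(k[0])),np.polyval(k,615),e.round(1))
f=(P[...,2]>246)&(P[...,2]<266)&(P[...,0]<630)&(P[...,0]>590)&(abs(P[...,1]+67)<25)
vv,uu=np.nonzero(f)
for r in np.unique(vv):
    c=uu[vv==r];print(r,c.min(),c.max(),atz(t,c.mean(),r,252)[:2].round(1))
```

```text
eye tri [522.8448198  -39.13524583 204.30733801]
39 32 -16.03061082071326 -68.31210727205602 [ 1.4  0.7 -0.3  0.  -0.6 -0.2  0.1 -0.5 -0.1  0.2 -0.4 -0.   0.3  3.4
  6.2  5.6  4.4  0.2  0.5 -0.1 -0.6 -0.3  0.  -0.5  0.2 -0.3 -0.   0.3
 -0.2 -0.8 -0.5 -0.1 -0.7 -0.4  2.2  2.1  1.8  1.  -6.9]
182 275 284 [630.7 -70.8]
183 275 286 [628.9 -72.8]
184 275 285 [627.1 -71.9]
185 274 285 [625.2 -71.1]
186 274 285 [623.4 -72. ]
187 274 284 [621.5 -70.3]
188 272 284 [619.6 -67.6]
189 272 284 [617.8 -68.1]
190 271 283 [615.9 -66.7]
191 272 284 [614.1 -68.6]
192 272 284 [612.3 -69.3]
193 272 284 [610.5 -69.2]
194 272 284 [608.6 -69.8]
195 273 282 [606.8 -70.6]
196 280 282 [605.  -74.3]
197 280 281 [603.2 -73.5]
```

Stand yaw is −16.0° and the pin is at about (615,−68). The eye sits about 97 mm out, 2.2 mm to the +y side and at about 203.3 mm height. I'll correct that and approach by 62 mm.

Emit:
jog_arm([
  [-1,[0,0.012,-0.02],[0,0,0.0155]],
  [-1,[0.1,0,0],[0,0,0]],
  [-1,[0.15,0,0],[0,0,0]],
  [-1,[0.15,0,0],[0,0,0]],
  [-1,[0.12,0,0],[0,0,0]],
  [-1,[0.06,0,0],[0,0,0]],
  [-1,[0.04,0,0],[0,0,0]],
  [-1,[0,0,0],[0,0,0]],
  [-1,[0,0,0],[0,0,0]],
])

```text
t: 8.4
ee_pos: [497.9, -35.1, 178.5]
orientation: [-3.11, 0.443, 0.001]
ft_force: [-0.1, -0.2, -1.0]
width: 12.8
grasp_force: 30.0
```

Run:
```python
from h import *
o=get_obs();print(o["t"],o["ee_pos"],yaw(o["orientation"]),o["ft_force"])
s=get_image("side");t=get_image("top");d=snap("w6");np.savez("side6.npz",**s);np.savez("top6.npz",**t)
P=wcloud(d);print(wproj(d,np.array([591-9.,-60.5,205])))
T=R.from_rotvec(d["ori"]).as_matrix()
for x in(76,86,97):print(x,(d["ee"]+T@np.array([x,0,-28])).round(1))
cv2.imwrite("pics/c6.png",cv2.hconcat([cv2.resize(t["image"][160:230,245:315],(260,260),interpolation=2),cv2.resize(s["image"][170:240,290:360],(260,260),interpolation=2),cv2.resize(d["image"][0:140,253:393],(260,260),interpolation=2)]))
```

```text
8.4 [497.90842852 -35.05895446 178.4933963 ] -16.220220111075648 [-0.14215799 -0.23913831 -1.04141215]
[324.54302894  87.72585407]
76 [570.9 -56.2 206.6]
86 [580.5 -59.  206.6]
97 [591.  -62.1 206.6]
```

View pics/c6.png

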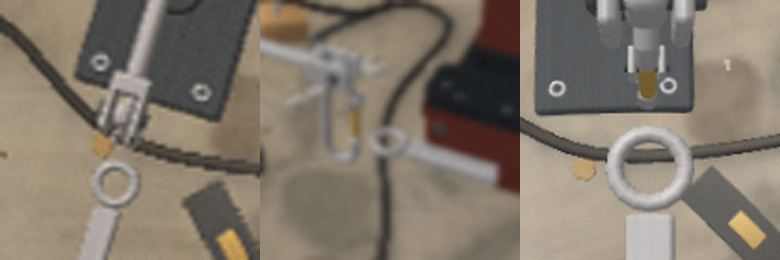

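The wrist crop shows the brass gate at (648,85) dead ahead of the eye at (650,167), about 1 px off laterally. The side crop shows the eye at (388,140), level with the gate's lower end. The alignment is good. Next come the exact numbers.

Run:
```python
from h import *
d=dict(np.load("w6.npz"));s=dict(np.load("side6.npz"));t=dict(np.load("top6.npz"))
T=R.from_rotvec(d["ori"]).as_matrix();q=140/260
for n,x,y,z in[("eye",650,167,205),("gate",648,80,215),("gatelow",648,92,203)]:
    w=wz(d,253+(x-520)*q-.3,y*q-.3,z);print(n,w.round(1),(T.T@(w-d["ee"])).round(1))
q=70/260
print("eye tri",tri([ray(s,290+(388-260)*q-.4,170+140*q-.4),ray(t,245+115*q-.4,160+184*q-.4)]))
P=wcloud(d)
for y in range(70,104,4):
    u=int(253+(648-520)*140/260);v=int(y*140/260);print(y,P[v,u].round(1),(T.T@(P[v,u]-d["ee"])).round(1),d["image"][v,u])
```

```text
eye [581.3 -59.3 205. ] [ 86.9   0.  -26.4]
gate [603.6 -65.2 215. ] [110.   -0.5 -36.4]
gatelow [603.1 -65.  203. ] [109.4  -0.6 -24.4]
eye tri [581.38710508 -59.64563639 207.34912602]
70 [601.2 -64.4 235. ] [107.4  -0.7 -56.4] [ 98 100 103]
74 [601.5 -64.4 230.4] [107.7  -0.7 -51.8] [ 47  93 113]
78 [601.3 -64.3 226.1] [107.4  -0.7 -47.5] [ 49  93 113]
82 [601.8 -64.4 220. ] [108.   -0.8 -41.4] [ 48  94 114]
86 [601.5 -64.3 217.3] [107.7  -0.8 -38.6] [ 48  92 112]
90 [601.3 -64.2 213.9] [107.5  -0.8 -35.3] [ 47  91 112]
94 [601.2 -64.2 209.9] [107.4  -0.8 -31.3] [ 45  91 111]
98 [601.2 -64.2 205. ] [107.4  -0.9 -26.4] [ 47  92 113]
102 [601.2 -64.1 200.1] [107.4  -0.9 -21.5] [108 109 109]
```

Gate front is 8 mm ahead of the eye rim, 0.8 mm lateral. Pressing in slowly.

Emit:
jog_arm([
  [-1,[0.03,-0.007,0],[0,0,0]],
  [-1,[0.03,0,0],[0,0,0]],
  [-1,[0.02,0,0],[0,0,0]],
  [-1,[0.02,0,0],[0,0,0]],
  [-1,[0.02,0,0],[0,0,0]],
  [-1,[0.01,0,0],[0,0,0]],
  [-1,[0.01,0,0],[0,0,0]],
  [-1,[0,0,0],[0,0,0]],
])

```text
t: 9.35
ee_pos: [511.6, -38.3, 178.5]
orientation: [-3.11, 0.443, 0.002]
ft_force: [-3.0, 1.5, -1.4]
width: 13.0
grasp_force: 30.0
```

Emit:
jog_arm([
  [-1,[0.02,0,0],[0,0,0]],
  [-1,[0.02,0,0],[0,0,0]],
  [-1,[0.02,0,0],[0,0,0]],
  [-1,[0.01,0,0],[0,0,0]],
  [-1,[0.01,0,0],[0,0,0]],
  [-1,[0,0,0],[0,0,0]],
])

```text
t: 9.95
ee_pos: [519.5, -40.6, 178.5]
orientation: [-3.11, 0.443, 0.001]
ft_force: [-5.8, 1.2, -0.5]
width: 12.8
grasp_force: 30.0
```

Emit:
jog_arm([
  [-1,[0.01,0,0],[0,0,0]],
  [-1,[0.01,0,0],[0,0,0]],
  [-1,[0.01,0,0],[0,0,0]],
  [-1,[0,0,0],[0,0,0]],
])

```text
t: 10.35
ee_pos: [524.2, -41.8, 179.2]
orientation: [3.11, -0.443, 0.005]
ft_force: [-0.5, -0.3, -0.6]
width: 12.8
grasp_force: 30.0
```

Emit:
jog_arm([
  [-1,[0.01,0,0],[0,0,0]],
  [-1,[0.01,0,0],[0,0,0]],
  [-1,[0,0,0],[0,0,0]],
])

```text
t: 10.65
ee_pos: [525.1, -42.2, 178.9]
orientation: [3.11, -0.443, 0.002]
ft_force: [-0.7, -0.1, -1.2]
width: 12.9
grasp_force: 30.0
```

Emit:
jog_arm([
  [-1,[0.01,0,0],[0,0,0]],
  [-1,[0.01,0,0],[0,0,0]],
  [-1,[0,0,0],[0,0,0]],
])

```text
t: 10.95
ee_pos: [526.6, -42.6, 178.7]
orientation: [3.11, -0.443, 0.0]
ft_force: [0.5, 0.5, -0.2]
width: 13.1
grasp_force: 30.0
```

Emit:
jog_arm([
  [-1,[0.01,0,0],[0,0,0]],
  [-1,[0,0,0],[0,0,0]],
])

```text
t: 11.15
ee_pos: [527.1, -42.8, 178.6]
orientation: [-3.11, 0.443, 0.001]
ft_force: [-0.5, 0.5, -0.7]
width: 13.3
grasp_force: 30.0
```

Emit:
jog_arm([
  [-1,[0.01,0,0],[0,0,0]],
  [-1,[0,0,0],[0,0,0]],
])

```text
t: 11.35
ee_pos: [527.3, -42.9, 178.3]
orientation: [-3.11, 0.443, 0.004]
ft_force: [-3.2, 1.4, -1.2]
width: 12.9
grasp_force: 30.0
```

Back bar reached (3.5 N). Ease back 3 mm and go down.

Emit:
jog_arm([
  [-1,[-0.015,0,0],[0,0,0]],
  [-1,[-0.018,0,0],[0,0,0]],
  [-1,[0,0,0],[0,0,0]],
  [-1,[0,0,0.02],[0,0,0]],
  [-1,[0,0,0.02],[0,0,0]],
  [-1,[0,0,0],[0,0,0]],
])

```text
t: 11.95
ee_pos: [525.1, -42.2, 174.3]
orientation: [3.11, -0.443, -0.001]
ft_force: [-0.7, -0.3, -1.5]
width: 12.9
grasp_force: 30.0
```

Emit:
jog_arm([
  [-1,[0,0,0.02],[0,0,0]],
  [-1,[0,0,0.01],[0,0,0]],
  [-1,[0,0,0],[0,0,0]],
])

```text
t: 12.25
ee_pos: [525.0, -42.2, 171.5]
orientation: [3.11, -0.443, -0.001]
ft_force: [-0.4, 0.6, -0.5]
width: 13.3
grasp_force: 30.0
```

Emit:
jog_arm([
  [-1,[0,0,0.02],[0,0,0]],
  [-1,[0,0,0.02],[0,0,0]],
  [-1,[0,0,0],[0,0,0]],
])

```text
t: 12.55
ee_pos: [524.9, -42.2, 167.3]
orientation: [3.11, -0.443, -0.001]
ft_force: [0.6, -0.6, -0.2]
width: 13.3
grasp_force: 30.0
```

Emit:
jog_arm([
  [-1,[0,0,0.02],[0,0,0]],
  [-1,[0,0,0.02],[0,0,0]],
  [-1,[0,0,0.01],[0,0,0]],
  [-1,[0,0,0],[0,0,0]],
  [-1,[0,0,0],[0,0,0]],
])

```text
t: 13.05
ee_pos: [525.2, -42.2, 162.7]
orientation: [-3.11, 0.443, 0.0]
ft_force: [0.7, -0.5, -0.8]
width: 13.0
grasp_force: 30.0
```

Emit:
jog_arm([
  [-1,[-0.02,0,0],[0,0,0]],
  [-1,[-0.02,0,0],[0,0,0]],
  [-1,[0,0,0],[0,0,0]],
])

```text
t: 13.35
ee_pos: [520.9, -41.0, 162.7]
orientation: [3.11, -0.443, -0.0]
ft_force: [-0.3, 0.5, -1.0]
width: 13.1
grasp_force: 30.0
```

Emit:
jog_arm([
  [-1,[-0.01,0,0],[0,0,0]],
  [-1,[-0.01,0,0],[0,0,0]],
  [-1,[0,0,0],[0,0,0]],
])

```text
t: 13.65
ee_pos: [519.3, -40.5, 162.7]
orientation: [3.11, -0.443, -0.0]
ft_force: [0.3, -0.2, -1.1]
width: 13.5
grasp_force: 30.0
```

Emit:
jog_arm([
  [-1,[-0.01,0,0],[0,0,0]],
  [-1,[-0.01,0,0],[0,0,0]],
  [-1,[0,0,0],[0,0,0]],
])

```text
t: 13.95
ee_pos: [517.3, -39.9, 162.7]
orientation: [3.11, -0.443, -0.0]
ft_force: [0.2, -0.6, -0.7]
width: 13.0
grasp_force: 30.0
```

Emit:
jog_arm([
  [-1,[-0.01,0,0],[0,0,0]],
  [-1,[0,0,0],[0,0,0]],
])

```text
t: 14.15
ee_pos: [516.4, -39.7, 162.7]
orientation: [3.11, -0.443, -0.0]
ft_force: [-0.1, -0.7, -1.2]
width: 13.1
grasp_force: 30.0
```

Emit:
jog_arm([
  [-1,[-0.01,0,0],[0,0,0]],
  [-1,[0,0,0],[0,0,0]],
])

```text
t: 14.35
ee_pos: [515.4, -39.4, 162.7]
orientation: [3.11, -0.443, -0.0]
ft_force: [-0.3, -0.0, -0.2]
width: 13.2
grasp_force: 30.0
```

Emit:
jog_arm([
  [-1,[-0.01,0,0],[0,0,0]],
  [-1,[0,0,0],[0,0,0]],
])

```text
t: 14.55
ee_pos: [514.5, -39.1, 162.7]
orientation: [3.11, -0.443, -0.0]
ft_force: [0.8, 0.5, -0.8]
width: 13.0
grasp_force: 30.0
```

Emit:
jog_arm([
  [-1,[-0.01,0,0],[0,0,0]],
  [-1,[0,0,0],[0,0,0]],
])

```text
t: 14.75
ee_pos: [514.3, -39.0, 162.9]
orientation: [3.11, -0.443, 0.002]
ft_force: [1.6, -1.0, -1.2]
width: 13.2
grasp_force: 30.0
```

Emit:
jog_arm([
  [-1,[-0.01,0,0],[0,0,0]],
  [-1,[0,0,0],[0,0,0]],
])

```text
t: 14.95
ee_pos: [514.2, -38.9, 163.2]
orientation: [3.11, -0.443, 0.005]
ft_force: [5.6, -1.8, -0.6]
width: 13.0
grasp_force: 30.0
```

Caught, with a tug of about 6 N. I'll ease off, lower slightly and release.

Emit:
jog_arm([
  [-1,[0,0,0],[0,0,0]],
  [-1,[0.02,0,0],[0,0,0]],
  [-1,[0.025,0,0],[0,0,0]],
  [-1,[0,0,0.01],[0,0,0]],
  [-1,[0,0,0.01],[0,0,0]],
  [-1,[0,0,0],[0,0,0]],
])

```text
t: 15.55
ee_pos: [516.6, -39.8, 160.4]
orientation: [3.11, -0.443, -0.001]
ft_force: [-0.1, 0.1, -1.0]
width: 13.5
grasp_force: 30.0
```

Emit:
jog_arm([
  [1,[0,0,0],[0,0,0]],
  [1,[0,0,0],[0,0,0]],
  [1,[0,0,-0.1],[0,0,0]],
  [1,[-0.15,0,-0.15],[0,0,0]],
  [1,[-0.3,0,-0.2],[0,0,0]],
  [1,[-0.35,0,-0.2],[0,0,0]],
  [1,[-0.35,0,0],[0,0,0]],
  [1,[0,0,0],[0,0,0]],
  [1,[0,0,0],[0,0,0]],
  [1,[0,0,0],[0,0,0]],
])

```text
t: 16.55
ee_pos: [407.9, -7.9, 226.2]
orientation: [-3.11, 0.443, -0.002]
ft_force: [0.6, -0.3, 0.3]
width: 86.4
grasp_force: 0.0
```

Emit:
jog_arm([
  [1,[0,0,0],[0,0,0]],
  [1,[0,0,0],[0,0,0]],
  [1,[0,0,0],[0,0,0]],
  [1,[0,0,0],[0,0,0]],
  [1,[0,0,0],[0,0,0]],
  [1,[0,0,0],[0,0,0]],
  [1,[0,0,0],[0,0,0]],
  [1,[0,0,0],[0,0,0]],
  [1,[0,0,0],[0,0,0]],
  [1,[0,0,0],[0,0,0]],
])

```text
t: 17.55
ee_pos: [406.6, -7.7, 225.7]
orientation: [-3.11, 0.443, -0.0]
ft_force: [-0.2, -0.2, -0.5]
width: 88.0
grasp_force: 0.0
```

Run:
```python
from h import *
s=[get_image("side")["image"]];
for _ in range(4): s.append(get_image("side")["image"])
c=[cv2.resize(i[170:260,280:370],(390,390),interpolation=2) for i in(s[0],s[-1])]
print([int((cv2.absdiff(s[0][170:260,280:370],i[170:260,280:370]).max(2)>25).sum()) for i in s],get_obs()["t"])
cv2.imwrite("pics/c9.png",cv2.hconcat(c))
```

```text
[0, 212, 284, 266, 140] 17.8
```

View pics/c9.png

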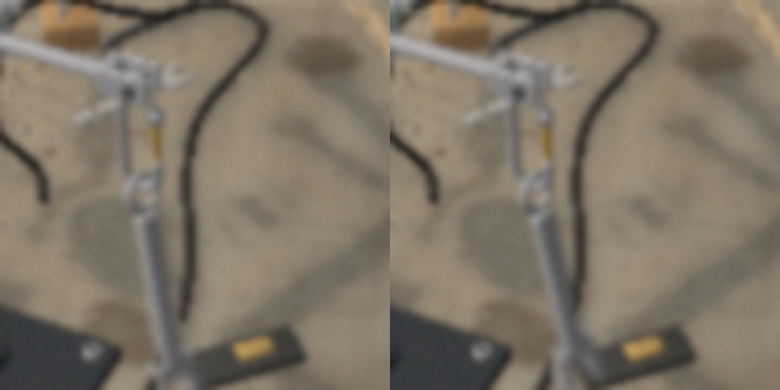

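The spanner hangs by its eye (at about (140,193) in the crop) in the hook's bottom bend, with the gate shut above it, and is still swaying a little. I'll wait for it to settle.

Emit:
jog_arm([
  [1,[0,0,0],[0,0,0]],
  [1,[0,0,0],[0,0,0]],
  [1,[0,0,0],[0,0,0]],
  [1,[0,0,0],[0,0,0]],
  [1,[0,0,0],[0,0,0]],
  [1,[0,0,0],[0,0,0]],
  [1,[0,0,0],[0,0,0]],
  [1,[0,0,0],[0,0,0]],
  [1,[0,0,0],[0,0,0]],
  [1,[0,0,0],[0,0,0]],
])

```text
t: 18.8
ee_pos: [406.6, -7.7, 225.7]
orientation: [3.11, -0.443, -0.0]
ft_force: [0.5, -0.1, -0.7]
width: 87.8
grasp_force: 0.0
```

Emit:
jog_arm([
  [1,[0,0,0],[0,0,0]],
  [1,[0,0,0],[0,0,0]],
  [1,[0,0,0],[0,0,0]],
  [1,[0,0,0],[0,0,0]],
  [1,[0,0,0],[0,0,0]],
  [1,[0,0,0],[0,0,0]],
  [1,[0,0,0],[0,0,0]],
  [1,[0,0,0],[0,0,0]],
  [1,[0,0,0],[0,0,0]],
  [1,[0,0,0],[0,0,0]],
])

```text
t: 19.8
ee_pos: [406.6, -7.7, 225.7]
orientation: [3.11, -0.443, 0.0]
ft_force: [0.6, 0.4, -0.5]
width: 87.7
grasp_force: 0.0
```

Emit:
jog_arm([
  [1,[0,0,0],[0,0,0]],
  [1,[0,0,0],[0,0,0]],
  [1,[0,0,0],[0,0,0]],
  [1,[0,0,0],[0,0,0]],
  [1,[0,0,0],[0,0,0]],
  [1,[0,0,0],[0,0,0]],
  [1,[0,0,0],[0,0,0]],
  [1,[0,0,0],[0,0,0]],
  [1,[0,0,0],[0,0,0]],
  [1,[0,0,0],[0,0,0]],
])

```text
t: 20.8
ee_pos: [406.6, -7.7, 225.7]
orientation: [-3.11, 0.443, 0.0]
ft_force: [-0.4, -0.4, -0.3]
width: 87.7
grasp_force: 0.0
```

Emit:
jog_arm([
  [1,[0,0,0],[0,0,0]],
  [1,[0,0,0],[0,0,0]],
  [1,[0,0,0],[0,0,0]],
  [1,[0,0,0],[0,0,0]],
  [1,[0,0,0],[0,0,0]],
  [1,[0,0,0],[0,0,0]],
  [1,[0,0,0],[0,0,0]],
  [1,[0,0,0],[0,0,0]],
  [1,[0,0,0],[0,0,0]],
  [1,[0,0,0],[0,0,0]],
])

```text
t: 21.8
ee_pos: [406.5, -7.7, 225.7]
orientation: [3.11, -0.443, -0.0]
ft_force: [-0.6, 0.2, 0.1]
width: 88.1
grasp_force: 0.0
```

```bash
cat > sway.py <<'E'
from h import *
s=[get_image("side")["image"][170:270,280:370] for _ in range(12)]
print([int((cv2.absdiff(s[0],i).max(2)>25).sum()) for i in s],get_obs()["t"])
E
python3 sway.py
```

```text
[0, 25, 71, 83, 105, 104, 90, 69, 50, 6, 0, 0] 22.4
```

Emit:
jog_arm([
  [1,[0,0,0],[0,0,0]],
  [1,[0,0,0],[0,0,0]],
  [1,[0,0,0],[0,0,0]],
  [1,[0,0,0],[0,0,0]],
  [1,[0,0,0],[0,0,0]],
  [1,[0,0,0],[0,0,0]],
  [1,[0,0,0],[0,0,0]],
  [1,[0,0,0],[0,0,0]],
  [1,[0,0,0],[0,0,0]],
  [1,[0,0,0],[0,0,0]],
])

```text
t: 23.4
ee_pos: [406.6, -7.7, 225.7]
orientation: [-3.11, 0.443, -0.0]
ft_force: [-0.2, -0.4, 0.4]
width: 87.9
grasp_force: 0.0
```

Emit:
jog_arm([
  [1,[0,0,0],[0,0,0]],
  [1,[0,0,0],[0,0,0]],
  [1,[0,0,0],[0,0,0]],
  [1,[0,0,0],[0,0,0]],
  [1,[0,0,0],[0,0,0]],
  [1,[0,0,0],[0,0,0]],
  [1,[0,0,0],[0,0,0]],
  [1,[0,0,0],[0,0,0]],
  [1,[0,0,0],[0,0,0]],
  [1,[0,0,0],[0,0,0]],
])

```text
t: 24.4
ee_pos: [406.6, -7.7, 225.7]
orientation: [-3.11, 0.443, -0.0]
ft_force: [0.8, -0.5, -0.4]
width: 87.7
grasp_force: 0.0
```

Emit:
jog_arm([
  [1,[0,0,0],[0,0,0]],
  [1,[0,0,0],[0,0,0]],
  [1,[0,0,0],[0,0,0]],
  [1,[0,0,0],[0,0,0]],
  [1,[0,0,0],[0,0,0]],
  [1,[0,0,0],[0,0,0]],
  [1,[0,0,0],[0,0,0]],
  [1,[0,0,0],[0,0,0]],
  [1,[0,0,0],[0,0,0]],
  [1,[0,0,0],[0,0,0]],
])

```text
t: 25.4
ee_pos: [406.6, -7.7, 225.7]
orientation: [-3.11, 0.443, 0.0]
ft_force: [-0.5, -0.1, -0.2]
width: 88.0
grasp_force: 0.0
```

Emit:
jog_arm([
  [1,[0,0,0],[0,0,0]],
  [1,[0,0,0],[0,0,0]],
  [1,[0,0,0],[0,0,0]],
  [1,[0,0,0],[0,0,0]],
  [1,[0,0,0],[0,0,0]],
  [1,[0,0,0],[0,0,0]],
  [1,[0,0,0],[0,0,0]],
  [1,[0,0,0],[0,0,0]],
  [1,[0,0,0],[0,0,0]],
  [1,[0,0,0],[0,0,0]],
])

```text
t: 26.4
ee_pos: [406.6, -7.7, 225.7]
orientation: [-3.11, 0.443, 0.0]
ft_force: [0.2, -0.3, -0.4]
width: 87.7
grasp_force: 0.0
```

```bash
python3 sway.py
```

```text
[0, 0, 0, 0, 0, 0, 0, 0, 0, 0, 0, 0] 27.0
```

It has settled, so I'm handing in.

```bash
python3 -c "
from h import *
print(close_job())"
```

```text
the job is handed in; nothing more can be done
None
```

The spanner hangs by its eye in the snap hook with the gate shut above it; the 6 N tug held, all sway had stopped, and the job was handed in at 27 s of the 54 s allowed (no verdict was shown).

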